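# Latch a split specimen mould

### The job

The split specimen mould on the bench stands open: lower the draw latch's wire loop past its hook-shaped keeper on the sliding half, draw it back under the hook's lip until you feel the bar bear on the keeper with a few newtons of pull, then swing the lever over and down so that it snaps over centre and pulls the two halves together. Finish by pressing the handle firmly down on its stop, with about 10 to 15 N (a good kilogram's push), but never push the handle with more than 25 N and never force the bar against the keeper or the mould. Leave the other things on the bench and on the mould's ledge where they are.

Things in the scene. Friction and masses are not known exactly. Their poses are not given: they have to be found in the camera images.
- mould: bolted-down split mould; base 340 x 200 x 12 mm, two aluminium halves about 120 mm wide, tops 70 mm above the bench. Origin: on the bench under the joint between the halves. x is level, along the latch, from the fixed half (-x, 150 mm long, with the lever) to the sliding half (+x, 120 mm long, with the keeper); y across, z up. The latch lies in the plane y = 0; a ledge (y -130 to -70 mm) holds a wrench
- slide (a joint): how far the sliding half stands out, m, along the mould's +x: 0.010 when unlatched (a spring pushes it out there with 5 N; 21 N at 0.003), about 0.003 when the latch is shut, 0 at the end of its travel
- moving_half: the sliding half with its keeper; axes as the mould's. Keeper: an inverted L of steel, 14 mm wide across; a post 7 mm thick (along x) stands 15.5 mm above the top face, its lip, 4 mm thick, overhangs the post's far (+x) face by 6 mm; throat under the lip 11.5 mm high. The loop's bar comes down beyond the lip and is drawn back (-x) under it
- keeper_seat (a point): centre of the place for the loop's bar in the keeper, axes as the mould's: 4 mm beyond (+x) the post's far face, 5.5 mm above the top face, 2 mm short of the lip's end; moves with the sliding half
- lever_axis (a point): centre of the lever's hinge, 60 mm from the joint on the fixed half, 22 mm above the top face; the axis is the mould's y
- lever (a joint): lever angle, rad: 0 = shut, handle level, pointing to the mould's -x, on its stop; pi/2 = upright; 2.2 = fully open, leaning towards the keeper. The stiff hinge (friction 0.04 N m) stays where it is left. Dead centre at about 0.37: below it the hooked lever snaps shut. Swinging it shut needs 2 to 4 N at the handle
- handle: the lever's steel handle, 22 mm wide, 8 mm thick, from 16 to 88 mm from the axis, ending in a 12 mm thick round bead at 88 mm. Origin on the axis; the handle points along its own -x, its own z is the face to push on (up when shut, towards the keeper when upright)
- handle_press (a point): the point to press: middle of the handle's pressing face, 70 mm from the axis
- loop: the wire loop: two 6 mm rods, 36 mm apart, 146 mm long, from its pivot on the lever (this origin) to a cross bar; own x from pivot to bar, y across, z up when it lies flat. In the handle's frame the pivot is at x -23.4, z -5.4 mm. The stiff pivot (0.03 N m) holds the loop raised where it is put. The lever turns along as the tab is carried; that drag is 2 to 3 N along the latch
- loop_bar (a point): middle of the loop's cross bar: 8 mm round, 36 mm long, 146 mm from the pivot
- loop_tab (a point): grip point on the finger tab that stands at the loop's end: a steel tongue 14 mm wide across (the way to pinch it), 12 mm along the loop, reaching from 2 to 42 mm above the bar's centre in the loop's z. This point is 11 mm beyond the bar and 34 mm above it (loop frame). The tab may turn between the pads as the loop swings
- wrench: a loose open-ended wrench 150 mm long on the mould's ledge (at y about -100 mm in the mould's frame); bystander, leave it
- specimen_a: flat steel tensile specimen, 126 x 20 x 5 mm, loose on the bench; bystander
- specimen_b: a second such specimen; bystander
- specimen_c: a third such specimen, in the grey tray; bystander
- platen: round dark steel platen, 80 mm across, 22 mm high; bystander
- mouse: black computer mouse, about 100 x 60 x 33 mm; bystander
- jar: jar, 60 mm across, 75 mm high; bystander

How it is judged:
By the outcome, as a careful person would: the job done as asked, in the order asked, and still so for the second after the job is handed in, with the robot touching nothing.
It also fails if it takes over 64 s, if anything falls off the work surface, if the arm or the gripper's body presses on something with over 40 N, if the wrist force passes 120 N, or if a joint passes its speed limit or range.

### The arm

A 7-joint arm with a two-finger parallel gripper is mounted at the origin on the work surface. World frame = base frame: x ahead of the robot, y to its left, z up, the work surface at z = 0. Lengths are in m, angles in degrees, forces in N, time in s.
With the tool pointing down it reaches from about 0.425 to 0.875 m from the base axis. Payload 4.7 kg.
Tool frame: the origin (TCP) lies on the mounting face of the last link; the fingertips stand 182 mm ahead of it and the grasp point (between the pads) lies 164 mm ahead of it; z points along the fingers, x is the direction in which the jaws open and shut, and the axes are right-handed (so a half turn about z gives the same grasp; the last joint's range is limited). The gripper opens to 87 mm and grips with 3 to 60 N. Pads are 19 mm wide; open, the fingers measure 117 mm over their backs; the gripper's body (75 mm by 190 mm) begins 51 mm behind the grasp point.
Start: joints at [-75.682, 18.392, -4.016, 83.108, 1.295, 78.541, -3.26], TCP at [0.152, 0.632, 0.405] pointing down, gripper open.
Joint ranges: [-163.93, 163.93], [-17.29, 119.83], [-79.2, 71.16], [3.27, 140.29], [-89.18, 269.18], [5.43, 117.66], [-154.24, 154.24]. Speed limits (degrees/s): [147.25, 147.25, 180, 180, 180, 180, 180].

### API

Orientations are given as [roll, pitch, yaw] about the fixed x, y, z axes, in that order (R = Rz(yaw) Ry(pitch) Rx(roll)).
In Python, from cell import status, cams, env, outline_of, landmark_of gives the robot as it stands. The module is installed in compiled form; this text tells all that it offers.
- The arm moves only by the tool jog_arm, never from a script. Its argument "rows" is a list of rows, each a list of 7 numbers: the closure, from 0 (fully open) to 1 (shut), then the shift along the tool's x, y, z in m, then the turn, a rotation vector about the tool's x, y, z in degrees. A call has 1 to 12 rows; each row shifts and turns the commanded pose from where the row before left it, along the tool's axes as they then stand; what a row does not reach is not made up. A row lasts 1/12 s, in which the tool goes at most 41.7 mm and 7.16 degrees, less where a joint would pass 70% of its speed; a pose out of reach is approached as far as the arm can. A call with a gripper value outside its range is refused whole. The fingers move at their own pace and stop on an object; "grip_force" is the grip in N (left out, the last holds). Time passes only in rows, so rows that do not move let the fingers close. It gives the time, the measured TCP pose, the force and the opening at its end, in the units of the state.
- status.get_obs(): the state, without advancing time (a new reading comes with each control period).
- cams.read_camera(name): name is "scene" or "side" or "wrist"; returns (picture, depth): 420x560x3 uint8, red, green, blue; 420x560 float32, m along the optical axis (not along the pixel's ray), 0 where there is no reading.
- cams.camera_params(name): a dict with "vfov" (degrees; the focal length in pixels is half the picture's height over the tangent of half this angle, whatever the lens; pixels are square), "cx", "cy" (the principal point, pixels), "k1" (the pictures are not rectified: a ray, as slopes to the right and down, at radius r is drawn at 1 + k1 r^2 times it, then the intrinsics apply), "eye" and "attitude" of the camera in the world. Camera axes: x right, y up, looking along -z (the intrinsics and any distortion apply to the point x, -y, -z); pixel columns grow to the right and rows downward; lengths in m; the calibration is good to about 2 mm. A picture is of the moment at which its call begins: read the wrist's pose just before it. camera_params takes no time and is no camera call; for the wrist camera it gives the pose at the moment of the call.
- env.sign_off(): hands the job in, once; it reports no verdict.
Trained networks look in the newest picture that a camera, given by its name, has taken for a name from the list of things; names that differ only in an ending like _2 or _b are one class to them, and where a whole thing is asked for, a point or a joint stands for the part that bears it (a point fixed in the world has none). Each returns a list of dicts, best first, with "conf" (0 to 1); they miss things now and then, are a little off and sometimes report something else, mostly with a low value. They report only what shows in the picture. A call takes as long as a camera call.
- outline_of(camera, name): "pixels" (420x560 bool, what is visible of it) and "box" ([left, top, right, bottom] in pixels, round what is visible of it).
- landmark_of(camera, name): "position" ([row, column] in pixels: a listed point, or the origin of a listed thing).
The state is a dict: "time_s": time; "qpos": joint angles; "joint_velocities": joint speeds; "effort": joint torques, N m; "tool_pos": TCP position; "tool_rot": TCP orientation; "force": force on the tool from outside, world axes, zero at the start; "wrist_torque": the same for the moment, N m; "grip_width": finger opening in m.
Only numpy, scipy, OpenCV 4.12 (cv2) and the standard library are available. Lean on these libraries where they do the work, as an engineer would, in place of code of your own. Each camera call takes 0.05 s, during which the arm holds its last target. There are 200 camera calls.

## Working session

There is one attempt and no reset: what is moved stays moved. The work goes in short steps, Python scripts to look and compute and a tool call to move; the robot and the scene stay as the last step left them, time stands still between calls to the robot, and variables do not carry over. Pictures are saved under pics/ and viewed, about 8 in all and at most 12, crops included, and the job is handed in when it is done.

Besides the shell and the picture viewer there is one more tool, called as a command line: name --pt "numbers of a row" for each row, then --argument value for the rest. jog_arm: Moves the arm, as the interface text tells. Its arguments: {"type":"object","properties":{"rows":{"type":"array"},"grip_force":{"type":"number"}},"required":["rows"]}

```bash
mkdir -p pics; cat > h.py <<'E'
import numpy as np, cv2
from scipy.spatial.transform import Rotation as R
from cell import status, cams, env, outline_of, landmark_of
def att(a):
    a=np.array(a,float)
    return a if a.shape==(3,3) else R.from_euler('xyz',a,degrees=True).as_matrix()
def ray(p,row,col):
    f=210/np.tan(np.radians(p['vfov'])/2)
    d=np.array([(col-p['cx'])/f,(row-p['cy'])/f]); u=d.copy()
    for _ in range(20): u=d/(1+p['k1']*(u@u))
    return att(p['attitude'])@np.array([u[0],-u[1],-1.0])
def at_z(p,rc,z):
    r=ray(p,*rc); e=np.array(p['eye']); return e+r*(z-e[2])/r[2]
def at_d(p,rc,d): return np.array(p['eye'])+ray(p,*rc)*d
def tri(obs):  # [(p,rc)]
    A=np.zeros((3,3));b=np.zeros(3)
    for p,rc in obs:
        r=ray(p,*rc); r/=np.linalg.norm(r); M=np.eye(3)-np.outer(r,r); A+=M;b+=M@np.array(p['eye'])
    x=np.linalg.solve(A,b)
    res=[]
    for p,rc in obs:
        r=ray(p,*rc); r/=np.linalg.norm(r); v=x-np.array(p['eye']); res.append(1000*np.linalg.norm(v-r*(r@v)))
    return x,np.round(res,1)
def proj(p,x):
    f=210/np.tan(np.radians(p['vfov'])/2)
    c=att(p['attitude']).T@(np.array(x)-np.array(p['eye'])); u=np.array([c[0],-c[1]])/-c[2]
    u=u*(1+p['k1']*(u@u)); return np.array([p['cy']+f*u[1],p['cx']+f*u[0]])
E
python3 - <<'E'
from h import *
np.set_printoptions(precision=4,suppress=True)
print(status.get_obs())
ims=[]
for c in ['scene','side','wrist']:
    p=cams.camera_params(c); im,d=cams.read_camera(c); print(c,p); cv2.imwrite(f'pics/{c}0.png',im[:,:,::-1])
    for n in ['mould','keeper_seat','lever_axis','handle_press','loop','loop_bar','loop_tab','handle']:
        l=landmark_of(c,n)
        for q in l[:2]:
            rc=q['position']; i,j=int(rc[0]),int(rc[1]); dd=d[min(max(i,0),419),min(max(j,0),559)]
            print(n,round(q['conf'],2),np.round(rc,1),at_d(p,rc,dd))
E
```

```text
{'time_s': 0.0, 'qpos': array([-75.6831,  18.4387,  -4.0157,  83.1759,   1.2949,  78.541 ,
        -3.2593]), 'joint_velocities': array([-0.0418, -0.0389, -0.0435, -0.0954,  0.1432, -0.0756, -0.1342]), 'effort': array([ -0.0007, -49.1285,  -0.4041, -31.2528,  -0.0638,   0.0437,
         0.0002]), 'tool_pos': array([0.1518, 0.6318, 0.4037]), 'tool_rot': array([179.9943,   0.1104,  76.4938]), 'force': array([ 0.2586, -0.3309, -0.7185]), 'wrist_torque': array([ 0.0357, -0.0013,  0.0036]), 'grip_width': 0.08705078471962048}
scene {'vfov': 54.51838778665165, 'cx': 280.5314068741807, 'cy': 207.64085749195334, 'k1': -0.024574413158074564, 'eye': array([ 1.2961, -0.1552,  0.7467]), 'attitude': array([50.56  , -0.3931, 77.6427])}
mould 0.84 [234.8 307.2] [0.548  0.0857 0.0112]
mould 0.58 [254.3 103. ] [ 0.5019 -0.4349  0.0022]
keeper_seat 0.94 [218.6 332.3] [0.5672 0.1429 0.0737]
lever_axis 0.81 [201.3 286.5] [0.5131 0.0363 0.1047]
lever_axis 0.59 [211.5 128.3] [ 0.3397 -0.3838  0.0013]
handle_press 0.6 [180.3 287.7] [0.4911 0.0436 0.1534]
loop 0.61 [194.6 283.3] [0.5052 0.0296 0.1212]
loop_b
[... 416 characters left out ...]
 274.7] [0.5165 0.0332 0.0681]
keeper_seat 0.97 [185.5 283.7] [0.579  0.1545 0.0678]
keeper_seat 0.51 [210.4 266.6] [0.4917 0.0353 0.0845]
lever_axis 0.81 [206.3 267.5] [0.4962 0.0422 0.0942]
handle_press 0.44 [191.4 269. ] [0.4961 0.0224 0.17  ]
loop 0.69 [202.5 267.3] [0.493  0.0313 0.12  ]
loop_bar 0.73 [163.4 282.3] [0.5691 0.1435 0.1681]
loop_bar 0.33 [161.  197.7] [0.3213 0.4241 0.0222]
loop_tab 0.68 [156.7 278.2] [0.5568 0.148  0.1926]
handle 0.54 [205.9 267.1] [0.4963 0.0476 0.0909]
wrist {'vfov': 71.64721359278985, 'cx': 277.97330472949295, 'cy': 210.91463159764646, 'k1': 0.018476464521381814, 'eye': array([0.0829, 0.6484, 0.385 ]), 'attitude': array([-15.2317,   0.0768,  76.518 ])}
```

View pics/scene0.png

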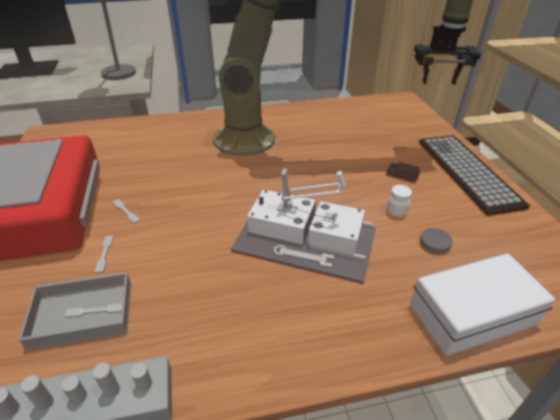

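View pics/side0.png

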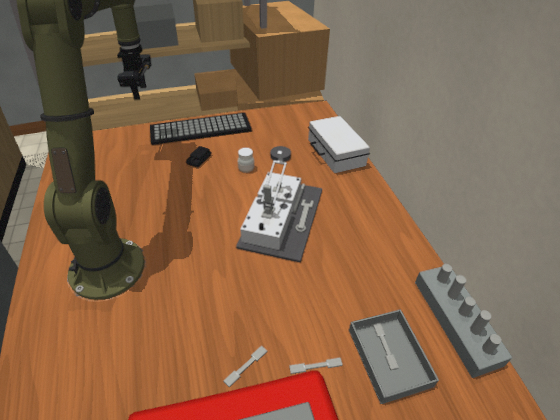

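```bash
python3 - <<'E'
from h import *
np.set_printoptions(precision=4,suppress=True)
ps=cams.camera_params('scene');pd=cams.camera_params('side')
P={'keeper':((218.6,332.3),(185.5,283.7)),'axis':((201.3,286.5),(206.3,267.5)),'press':((180.3,287.7),(191.4,269)),'bar':((186.6,340.4),(163.4,282.3)),'tab':((174.7,337.7),(156.7,278.2)),'loop':((194.6,283.3),(202.5,267.3))}
for k,(a,b) in P.items(): print(k,*tri([(ps,a),(pd,b)]))
k=at_z(ps,P['keeper'][0],.0755);print(k,at_z(pd,P['keeper'][1],.0755))
print(at_z(ps,P['axis'][0],.092),at_z(pd,P['axis'][1],.092))
E
```

```text
keeper [0.5746 0.1398 0.0806] [0. 0.]
axis [0.4969 0.0413 0.0929] [1.7 1.7]
press [0.4993 0.0402 0.1573] [2.4 2.4]
bar [0.5688 0.1507 0.1687] [5.1 5.1]
tab [0.5553 0.1471 0.1966] [2.8 2.8]
loop [0.4947 0.0334 0.1151] [2.3 2.3]
[0.5692 0.1421 0.0755] [0.5764 0.1456 0.0755]
[0.4976 0.0401 0.092 ] [0.4968 0.0445 0.092 ]
```

jog_arm --pt "0 -0.0213 0.025 -0.004 0 0 0" --pt "0 -0.0213 0.025 -0.004 0 0 0" --pt "0 -0.0213 0.025 -0.004 0 0 0" --pt "0 -0.0213 0.025 -0.004 0 0 0" --pt "0 -0.0213 0.025 -0.004 0 0 0" --pt "0 -0.0213 0.025 -0.004 0 0 0" --pt "0 -0.0213 0.025 -0.004 0 0 0" --pt "0 -0.0213 0.025 -0.004 0 0 0" --pt "0 -0.0213 0.025 -0.004 0 0 0" --pt "0 -0.0213 0.025 -0.004 0 0 0"

```text
time_s: 2.18
tool_pos: [0.3459, 0.365, 0.4453]
tool_rot: [180.0, -0.0, 76.5]
force: [0.3, 0.6, -0.3]
grip_width: 0.0872
```

jog_arm --pt "0 -0.0213 0.025 0 0 0 0" --pt "0 -0.0213 0.025 0 0 0 0" --pt "0 -0.0213 0.025 0 0 0 0" --pt "0 -0.0213 0.025 0 0 0 0" --pt "0 -0.0213 0.025 0 0 0 0" --pt "0 -0.0213 0.025 0 0 0 0" --pt "0 -0.0213 0.025 0 0 0 0" --pt "0 -0.0213 0.025 0 0 0 0" --pt "0 -0.0213 0.025 0 0 0 0" --pt "0 -0.0213 0.025 0 0 0 0"

```text
time_s: 3.02
tool_pos: [0.5391, 0.0995, 0.4451]
tool_rot: [180.0, -0.0, 76.5]
force: [0.6, -0.8, -0.3]
grip_width: 0.0874
```

jog_arm --pt "0 0 0 0 0 0 7" --pt "0 0 0 0 0 0 7" --pt "0 0 0 0 0 0 7" --pt "0 0 0 0 0 0 7" --pt "0 0 0 0 0 0 7" --pt "0 0 0 0 0 0 7" --pt "0 0 0 0 0 0 7" --pt "0 0 0 0 0 0 7"

```text
time_s: 3.68
tool_pos: [0.5385, 0.101, 0.4449]
tool_rot: [-180.0, -0.0, 20.1]
force: [-0.6, 0.2, -0.5]
grip_width: 0.087
```

jog_arm --pt "0 0 0 0 0 0 7" --pt "0 0 0 0 0 0 7" --pt "0 0 0 0 0 0 7" --pt "0 0 0 0 0 0 7" --pt "0 0 0 0 0 0 7" --pt "0 0 0 0 0 0 7" --pt "0 0 0 0 0 0 7" --pt "0 0 0 0 0 0 7" --pt "0 0 0 0 0 0 0" --pt "0 0 0 0 0 0 0"

```text
time_s: 4.52
tool_pos: [0.5385, 0.101, 0.4449]
tool_rot: [-180.0, 0.0, -35.3]
force: [-0.6, -0.0, 0.6]
grip_width: 0.0872
```

```bash
python3 - <<'E'
from h import *
np.set_printoptions(precision=4,suppress=True)
print(status.get_obs())
c='wrist'
p=cams.camera_params(c); im,d=cams.read_camera(c); print(c,p); cv2.imwrite(f'pics/{c}1.png',im[:,:,::-1]); np.savez('w1.npz',d=d)
for n in ['keeper_seat','lever_axis','handle_press','loop','loop_bar','loop_tab','mould']:
    for q in landmark_of(c,n)[:2]:
        rc=q['position']; i,j=int(rc[0]),int(rc[1]); dd=d[min(max(i,0),419),min(max(j,0),559)]
        print(n,round(q['conf'],2),np.round(rc,1),at_d(p,rc,dd))
E
```

```text
{'time_s': 4.5167, 'qpos': array([-43.3258,   4.841 ,  32.0526,  95.4126,  -2.6112,  80.4827,
       -46.2383]), 'joint_velocities': array([ 0.2781, -0.0331, -0.198 ,  0.0329,  0.0586,  0.0624,  0.7035]), 'effort': array([ -0.0068, -30.9212,   1.5615, -31.5203,  -0.06  ,  -0.0354,
        -0.2324]), 'tool_pos': array([0.5385, 0.101 , 0.4449]), 'tool_rot': array([-179.988 ,    0.0002,  -35.3048]), 'force': array([-0.5897, -0.0014,  0.6121]), 'wrist_torque': array([-0.0447,  0.095 ,  0.0553]), 'grip_width': 0.08722922014806965}
wrist {'vfov': 71.64721359278985, 'cx': 277.97330472949295, 'cy': 210.91463159764646, 'k1': 0.018476464521381814, 'eye': array([0.5812, 0.1594, 0.4251]), 'attitude': array([-15.3838,   0.0306, -35.2802])}
keeper_seat 0.67 [141.3 270.8] [0.5721 0.1563 0.195 ]
lever_axis 0.88 [249.8 279. ] [0.501  0.0442 0.0943]
handle_press 0.83 [282.7 279.7] [0.5574 0.1249 0.3502]
handle_press 0.43 [154.7 267.1] [0.5652 0.1505 0.2131]
loop 0.77 [267.  279.5] [0.5585 0.1266 0.3443]
loop_bar 0.7 [145.3 267.3] [0.5685 0.1555 0.2014]
loop_tab 0.93 [154.5 268. ] [0.5658 0.1502 0.2127]
mould 0.65 [186.3 277.9] [0.5428 0.1056 0.0703]
```

View pics/wrist1.png

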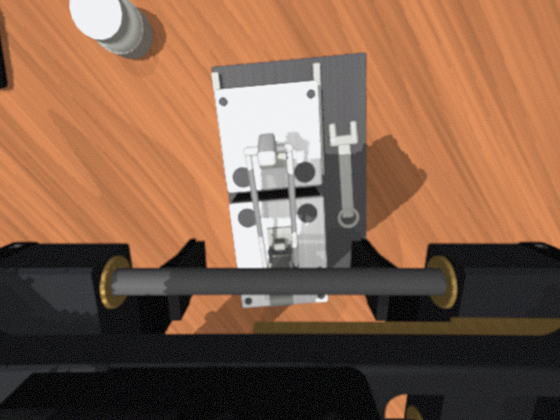

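```bash
python3 - <<'E'
from h import *
np.set_printoptions(precision=4,suppress=True)
p=cams.camera_params('wrist'); d=np.load('w1.npz')['d']
f=210/np.tan(np.radians(p['vfov'])/2)
jj,ii=np.meshgrid(np.arange(560),np.arange(420))
u=cv2.undistortPoints(np.stack([jj,ii],-1).reshape(-1,1,2).astype(float),np.array([[f,0,p['cx']],[0,f,p['cy']],[0,0,1]]),np.array([p['k1'],0,0,0,0]))[:,0]
W=np.array(p['eye'])+(np.c_[u[:,0],-u[:,1],-np.ones(len(u))]@att(p['attitude']).T)*d.reshape(-1,1)
W=W.reshape(420,560,3); np.save('W1.npy',W)
sel=(abs(W[...,2]-.07)<.008)&(jj>200)&(jj<340)&(ii>60)&(ii<310)
print('top z',np.median(W[sel][:,2]),sel.sum())
# per-side edge fit: per row leftmost/rightmost top pixels
th=np.radians(54.7); 
for it in range(5):
    ex=np.array([np.cos(th),np.sin(th)]);ey=np.array([-ex[1],ex[0]])
    P=W[sel][:,:2]; a=P@ex;b=P@ey
    k=np.round(a/.004).astype(int); L=[];Rr=[];A=[]
    for kk in np.unique(k):
        m=k==kk
        if m.sum()>60: A.append(kk*.004);L.append(np.percentile(b[m],99.5));Rr.append(np.percentile(b[m],.5))
    A=np.array(A);L=np.array(L);Rr=np.array(Rr)
    def rf(y):
        m=np.ones(len(y),bool)
        for _ in range(5):
            c=np.polyfit(A[m],y[m],1); r=y-np.polyval(c,A); m=abs(r)<max(.0015,1.5*np.std(r[m]))
        return c
    cl,cr=rf(L),rf(Rr); s=(cl[0]+cr[0])/2; th+=np.arctan(s)
    am=A.mean(); yc=(np.polyval(cl,am)+np.polyval(cr,am))/2; w=np.polyval(cl,am)-np.polyval(cr,am)
print('yaw',np.degrees(th),'slopes',cl[0],cr[0],'width',w,'b centre',yc)
h,e=np.histogram(a,bins=np.arange(a.min(),a.max(),.002)); print('a max',np.percentile(a,99.8)); 
for x,y in zip(e,h): print(round(x,4),y,end='; ')
fe=np.percentile(a,99.8); 
o=ex*(fe-.13)+ey*yc; print('\norigin est',o, 'keeper guess? bar/tab in mould:')
for n,q in dict(tab=[.5658,.1502,.2127],bar=[.5685,.1555,.2014],axis=[.501,.0442,.0943]).items():
    v=np.array(q[:2])-o; print(n,v@ex,v@ey,q[2])
E
```

```text
top z 0.07017879244773889 14773
yaw 59.323921340526034 slopes -0.005989638667643688 0.005658191543536229 width 0.11773699690857908 b centre -0.4088032819299815
a max 0.48429334196547086
0.2007 35; 0.2027 77; 0.2047 77; 0.2067 75; 0.2087 73; 0.2107 86; 0.2127 78; 0.2147 48; 0.2167 42; 0.2187 27; 0.2207 7; 0.2227 0; 0.2247 0; 0.2267 0; 0.2287 0; 0.2307 0; 0.2327 0; 0.2347 0; 0.2367 0; 0.2387 0; 0.2407 0; 0.2427 0; 0.2447 0; 0.2467 0; 0.2487 0; 0.2507 0; 0.2527 0; 0.2547 20; 0.2567 30; 0.2587 47; 0.2607 46; 0.2627 58; 0.2647 89; 0.2667 73; 0.2687 79; 0.2707 76; 0.2727 84; 0.2747 77; 0.2767 92; 0.2787 72; 0.2807 76; 0.2827 79; 0.2847 82; 0.2867 82; 0.2887 92; 0.2907 91; 0.2927 101; 0.2947 101; 0.2967 97; 0.2987 97; 0.3007 122; 0.3027 124; 0.3047 113; 0.3067 118; 0.3087 122; 0.3107 121; 0.3127 117; 0.3147 141; 0.3167 122; 0.3187 115; 0.3207 126; 0.3227 124; 0.3247 116; 0.3267 121; 0.3287 127; 0.3307 120; 0.3327 127; 0.3347 126; 0.3367 122; 0.3387 127; 0.3407 124; 0.3427 128; 0.3447 127; 0.3467 135; 0.3487 143; 0.3507 159; 0.3527 144; 0.3547 1; 0.3567 0; 0.3587 0; 0.3607 0; 0.3627 0; 0.364
[... 231 characters left out ...]
6; 0.4047 110; 0.4067 110; 0.4087 84; 0.4107 81; 0.4127 87; 0.4147 81; 0.4167 89; 0.4187 128; 0.4207 139; 0.4227 144; 0.4247 146; 0.4267 147; 0.4287 140; 0.4307 152; 0.4327 175; 0.4347 178; 0.4367 179; 0.4387 178; 0.4407 179; 0.4427 185; 0.4447 183; 0.4467 183; 0.4487 189; 0.4507 181; 0.4527 187; 0.4547 186; 0.4567 188; 0.4587 186; 0.4607 192; 0.4627 192; 0.4647 195; 0.4667 192; 0.4687 189; 0.4707 198; 0.4727 190; 0.4747 197; 0.4767 196; 0.4787 197; 0.4807 200; 0.4827 155; 
origin est [0.5323 0.0962] keeper guess? bar/tab in mould:
tab 0.06348256139267426 -0.0012613161192596327 0.2127
bar 0.0694184674223297 -0.0008805017194523559 0.2014
axis -0.06074400566933496 0.00041201468728192635 0.0943
```

```bash
cat >> h.py <<'E'
yaw=np.radians(59.32); O=np.array([.5323,.0962,0]); EX=np.array([np.cos(yaw),np.sin(yaw),0]);EY=np.array([-EX[1],EX[0],0]);EZ=np.array([0,0,1.])
def w(x,z,y=0): return O+EX*x+EY*y+EZ*z
def m(X): v=np.array(X)-O; return np.array([v@EX,v@EY,v[2]])*1000
def piv(t): c,s=np.cos(t),np.sin(t); return np.array([-.060-.0234*c-.0054*s,.092+.0234*s-.0054*c])
def lp(t,f,a,b): c,s=np.cos(f),np.sin(f); return piv(t)+[a*c-b*s,a*s+b*c]
def bar(t,f): return lp(t,f,.146,0)
def tab(t,f): return lp(t,f,.157,.034)
def press(t,r=.07): c,s=np.cos(t),np.sin(t); return np.array([-.060-r*c+.004*s,.092+r*s+.004*c])
from scipy.optimize import fsolve,least_squares
def ik(fn,x,z,g=(1.5,0)): return fsolve(lambda q: fn(*q)-[x,z],g)
E
python3 - <<'E'
from h import *
np.set_printoptions(precision=4,suppress=True)
C={c:cams.camera_params(c) for c in ['scene','side','wrist']}
ob=[('wrist','tab',(154.5,268)),('wrist','bar',(145.3,267.3)),('wrist','press',(282.7,279.7)),('wrist','loop',(267,279.5)),
('scene','tab',(174.7,337.7)),('scene','bar',(186.6,340.4)),('scene','press',(180.3,287.7)),('side','tab',(156.7,278.2)),('side','bar',(163.4,282.3)),('side','press',(191.4,269))]
F={'tab':tab,'bar':bar,'press':lambda t,f:press(t),'loop':lambda t,f:piv(t)}
def res(q,o): return np.concatenate([proj(C[c],w(*F[n](*q)))-rc for c,n,rc in o])
for o in (ob[:3],ob[4:],ob):
    r=least_squares(res,[1.5,.4],args=(o,),loss='soft_l1'); print(r.x,np.degrees(r.x),'bar',bar(*r.x)*1000,'tab',tab(*r.x)*1000)
print(res(r.x,ob).reshape(-1,2))
for c,rc in [('wrist',(141.3,270.8)),('scene',(218.6,332.3)),('side',(185.5,283.7))]: print('keeper',c,m(at_z(C[c],rc,.0755)))
W=np.load('W1.npy')
# points above 0.12 near the loop end
M=(W-O)@np.c_[EX,EY,EZ]*1000
s=(M[...,2]>100)&(M[...,2]<240)&(M[...,0]>-30)&(abs(M[...,1])<30)
Q=M[s]; 
for lo in range(-30,90,6):
    k=(Q[:,0]>=lo)&(Q[:,0]<lo+6); q=Q[k]
    if k.sum()>3: print(lo,k.sum(),'z med/max',np.median(q[:,2]).round(1),np.percentile(q[:,2],97).round(1),'y',np.percentile(q[:,1],[3,50,97]).round(1))
E
```

```text
[1.4054 0.3867] [80.522  22.1584] bar [ 66.0376 169.2579] tab [ 63.4015 204.8957]
[1.4047 0.3912] [80.4826 22.4158] bar [ 65.7736 169.8585] tab [ 62.9774 205.484 ]
[1.4029 0.3874] [80.3794 22.1968] bar [ 65.9455 169.3256] tab [ 63.2855 204.9616]
[[-0.369  -1.6035]
 [ 2.4783  0.4175]
 [-0.044   0.5656]
 [-3.7539  0.5806]
 [ 0.0988  2.3739]
 [ 0.7364 -0.7132]
 [-0.9292 -1.5863]
 [-4.1438  2.2857]
 [-1.9261 -1.781 ]
 [-1.3097 -0.7575]]
keeper wrist [68.1176 -0.567  75.5   ]
keeper scene [58.2436 -8.2965 75.5   ]
keeper side [ 64.9926 -12.6937  75.5   ]
-30 55 z med/max 134.5 135.9 y [-20.3 -14.9  20.8]
-24 49 z med/max 136.8 138.7 y [-19.5  15.6  20.6]
-18 57 z med/max 139.3 141.1 y [-19.8 -14.6  20.9]
-12 55 z med/max 141.4 143.4 y [-20.   15.7  20.9]
-6 61 z med/max 143.8 145.3 y [-20.4  15.5  20.9]
0 64 z med/max 145.7 148.2 y [-19.6 -14.6  20.8]
6 67 z med/max 148.8 150.7 y [-19.8  15.5  20.5]
12 64 z med/max 150.8 152.6 y [-20.2 -14.9  20.7]
18 73 z med/max 152.8 154.7 y [-20.2 -14.6  20.8]
24 69 z med/max 155.5 158.0 y [-19.8 -15.   20.8]
30 78 z med/max 157.8 159.5 y [-20.1  15.6  20.7]
36 80 z med/max 160.1 161.9 y [-20.4 -14.8  20.7]
42 80 z med/max 162.5 164.3 y [-19.8  15.7  20.7]
48 90 z med/max 164.8 166.6 y [-20.1 -14.8  20.7]
54 189 z med/max 207.5 210.8 y [-19.7   0.9  20.4]
60 346 z med/max 172.1 212.5 y [-19.5  -0.8  20.1]
66 279 z med/max 197.9 210.5 y [-18.3  -0.2  18.5]
72 140 z med/max 188.2 195.1 y [-6.3 -0.1  6.3]
78 13 z med/max 179.5 181.0 y [-3.4 -0.1  4.5]
```

jog_arm --pt "0 0 0 0 0 0 -4.6" --pt "0 -0.001 -0.019 0 0 0 0" --pt "0 -0.001 -0.019 0 0 0 0" --pt "0 -0.001 -0.018 0 0 0 0" --pt "0 0 0 0.02 0 0 0" --pt "0 0 0 0.02 0 0 0" --pt "0 0 0 0.02 0 0 0" --pt "0 0 0 0.016 0 0 0" --pt "0 0 0 0 0 0 0" --pt "0 0 0 0 0 0 0"

```text
time_s: 5.75
tool_pos: [0.5645, 0.1506, 0.3683]
tool_rot: [179.9, 0.1, -30.9]
force: [0.3, 0.2, 0.2]
grip_width: 0.0871
```

```bash
python3 - <<'E'
from h import *
np.set_printoptions(precision=4,suppress=True)
s=status.get_obs(); print(m(s['tool_pos']),s['tool_rot'],s['force'])
c='wrist'
p=cams.camera_params(c); im,d=cams.read_camera(c); cv2.imwrite(f'pics/{c}2.png',im[:,:,::-1]); np.save('d2.npy',d)
for n in ['keeper_seat','loop_bar','loop_tab']:
    for q in landmark_of(c,n)[:2]:
        print(n,round(q['conf'],2),np.round(q['position'],1),m(at_z(p,q['position'],{'k':.0755,'b':.169,'t':.205}[n[0] if n[0]=='k' else n[5]])))
print('expected px: bar',proj(p,w(.066,.1693)),'tab',proj(p,w(.0633,.205)),'seat69',proj(p,w(.069,.0755)))
E
```

```text
[ 63.2416   0.0534 368.2765] [179.9215   0.0515 -30.8939] [0.2638 0.1572 0.2226]
keeper_seat 0.75 [202.9 273.3] [67.9469  3.8227 75.5   ]
loop_bar 0.57 [238.7 272.9] [ 66.8554   2.4951 169.    ]
loop_tab 0.73 [269.3 276.2] [ 62.9815   0.0755 205.    ]
expected px: bar [240.0766 276.7001] tab [268.7628 276.3368] seat69 [201.8292 277.2531]
```

View pics/wrist2.png

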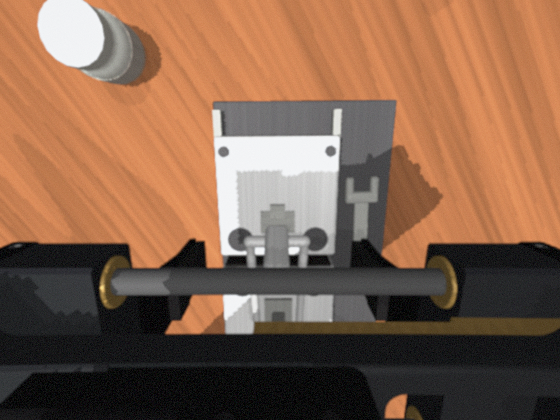

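jog_arm --pt "1 0 0 0 0 0 0" --pt "1 0 0 0 0 0 0" --pt "1 0 0 0 0 0 0" --pt "1 0 0 0 0 0 0" --pt "1 0 0 0 0 0 0" --pt "1 0 0 0 0 0 0" --pt "1 0 0 0 0 0 0" --pt "1 0 0 0 0 0 0" --grip_force 12

```text
time_s: 6.62
tool_pos: [0.5647, 0.1506, 0.3687]
tool_rot: [-180.0, 0.0, -30.9]
force: [0.4, -0.1, 0.5]
grip_width: 0.0415
```

```bash
python3 - <<'E'
from h import *
np.set_printoptions(precision=4,suppress=True)
s=status.get_obs(); print(m(s['tool_pos']),s['force'],s['grip_width'])
g0=tab(1.404,.388)*1000; print(g0)
for x,z in [(.078,.165),(.080,.150),(.080,.130),(.080,.110),(.0795,.095),(.0795,.085),(.0795,.0757),(.075,.0757),(.071,.0757),(.069,.0757),(.067,.0757)]:
    q=ik(bar,x,z,(1.6,-.1)); G=tab(*q)*1000; print((x,z),'th',np.degrees(q).round(1),'G',G.round(1),'shift',(G-g0).round(1))
E
```

```text
[ 63.3214  -0.1136 368.7429] [ 0.4394 -0.1001  0.5353] 0.04154501253494146
[ 63.2563 205.0505]
(0.078, 0.165) th [104.1  19.6] G [ 77.  200.7] shift [13.7 -4.3]
(0.08, 0.15) th [98.3 13.5] G [ 82.8 185.6] shift [ 19.5 -19.4]
(0.08, 0.13) th [90.3  5.7] G [ 87.6 164.9] shift [ 24.3 -40.1]
(0.08, 0.11) th [88.8 -2.1] G [ 92.2 143.6] shift [ 29.  -61.5]
(0.0795, 0.095) th [90.8 -8.1] G [ 95.2 127.1] shift [ 31.9 -77.9]
(0.0795, 0.085) th [ 95.3 -12.2] G [ 97.4 115.9] shift [ 34.2 -89.1]
(0.0795, 0.0757) th [101. -16.] G [ 99.5 105.3] shift [ 36.2 -99.7]
(0.075, 0.0757) th [ 89.7 -15.8] G [ 94.8 105.4] shift [ 31.6 -99.6]
(0.071, 0.0757) th [ 78.6 -15.2] G [ 90.5 105.6] shift [ 27.2 -99.4]
(0.069, 0.0757) th [ 72.3 -14.7] G [ 88.2 105.8] shift [ 25.  -99.2]
(0.067, 0.0757) th [ 65.4 -14. ] G [ 85.9 106. ] shift [ 22.6 -99. ]
```

jog_arm --pt "1 0 0 0 0 0 0" --pt "1 0 0 0 0 0 0" --pt "1 0 0 0 0 0 0" --pt "1 0 0 0 0 0 0" --pt "1 0 0 0 0 0 0" --pt "1 0 0 0 0 0 0" --pt "1 0 0 0 0 0 0"

```text
time_s: 7.2
tool_pos: [0.5643, 0.1511, 0.3685]
tool_rot: [180.0, 0.1, -30.9]
force: [-2.9, 2.2, -0.8]
grip_width: 0.0138
```

jog_arm --pt "1 -0.0002 -0.0045 0.0014 0 0 0" --pt "1 -0.0002 -0.0046 0.0014 0 0 0" --pt "1 0 -0.0046 0.0015 0 0 0" --pt "1 0 -0.0029 0.0076 0 0 0" --pt "1 0 -0.0029 0.0076 0 0 0" --pt "1 0 -0.0016 0.0069 0 0 0" --pt "1 0 -0.0016 0.0069 0 0 0" --pt "1 0 -0.0016 0.0069 0 0 0" --pt "1 0 -0.0015 0.0071 0 0 0" --pt "1 0 -0.0016 0.0071 0 0 0" --pt "1 0 -0.0016 0.0071 0 0 0" --pt "1 0 0 0 0 0 0"

```text
time_s: 8.2
tool_pos: [0.5791, 0.1764, 0.3056]
tool_rot: [180.0, 0.0, -30.9]
force: [-0.7, 4.6, 0.9]
grip_width: 0.0138
```

```bash
cat > look.py <<'E'
from h import *
import sys
np.set_printoptions(precision=2,suppress=True)
k=sys.argv[1]
s=status.get_obs(); print('tcp',m(s['tool_pos']),s['tool_rot'],'F mould',s['force']@np.c_[EX,EY,EZ],'w',s['grip_width'],s['time_s'])
G=m(s['tool_pos'])-[0,0,164]
q=ik(tab,G[0]/1000,G[2]/1000,(1.5,-.1)); print('model th,phi',np.degrees(q),'bar',bar(*q)*1000)
C={};
for c in ['wrist','scene','side']:
    p=cams.camera_params(c); C[c]=p; im,d=cams.read_camera(c); cv2.imwrite(f'pics/{c}{k}.png',im[:,:,::-1]); np.save(f'{c}{k}.npy',d)
    for n in sys.argv[2:]:
        for l in landmark_of(c,n)[:1]: 
            e={'loop_bar':lambda:proj(p,w(*bar(*q))),'loop_tab':lambda:proj(p,w(*tab(*q))),'keeper_seat':lambda:proj(p,w(.069,.0755)),'handle_press':lambda:proj(p,w(*press(q[0])))}[n]()
            print(c,n,round(l['conf'],2),np.array(l['position']),'model',e)
E
python3 look.py 3 loop_bar loop_tab keeper_seat handle_press; python3 -c "
import cv2;a=cv2.imread('pics/wrist3.png');b=cv2.imread('pics/scene3.png')[130:270,230:400];c=cv2.imread('pics/side3.png')[120:260,200:340]
b=cv2.resize(b,None,fx=2.1,fy=2.1);c=cv2.resize(c,(294,294))
import numpy as np;a=cv2.resize(a[60:340,100:460],(657,511))[:, :];o=np.zeros((600,800,3),'uint8');o[:306,:378]=cv2.resize(b,(378,306));o[306:600,:294]=c;o[100:428,378:800]=cv2.resize(a,(422,328));cv2.imwrite('pics/m3.png',o)"
```

```text
tcp [ 92.81   0.68 305.6 ] [179.95   0.03 -30.86] F mould [3.61 3.   0.94] w 0.013773936306225006 8.2
model th,phi [89.34 -2.81] bar [ 80.16 108.18]
wrist loop_bar 0.96 [259.  273.8] model [262.79 277.6 ]
wrist loop_tab 0.62 [264.9 276.5] model [268.4  277.37]
scene loop_bar 0.63 [207.2 346.6] model [208.38 342.9 ]
scene loop_tab 0.52 [198.8 349.1] model [198.75 349.52]
scene keeper_seat 0.95 [218.5 335. ] model [217.46 337.2 ]
scene handle_press 0.66 [176.  401.6] model [180.09 290.35]
side loop_bar 0.47 [176.1 281.7] model [174.18 281.36]
side loop_tab 0.71 [213.6 273.4] model [163.66 282.59]
side keeper_seat 0.63 [182.3 280.8] model [184.04 280.28]
side handle_press 0.59 [187.3 268.7] model [187.65 269.32]
```

View pics/m3.png

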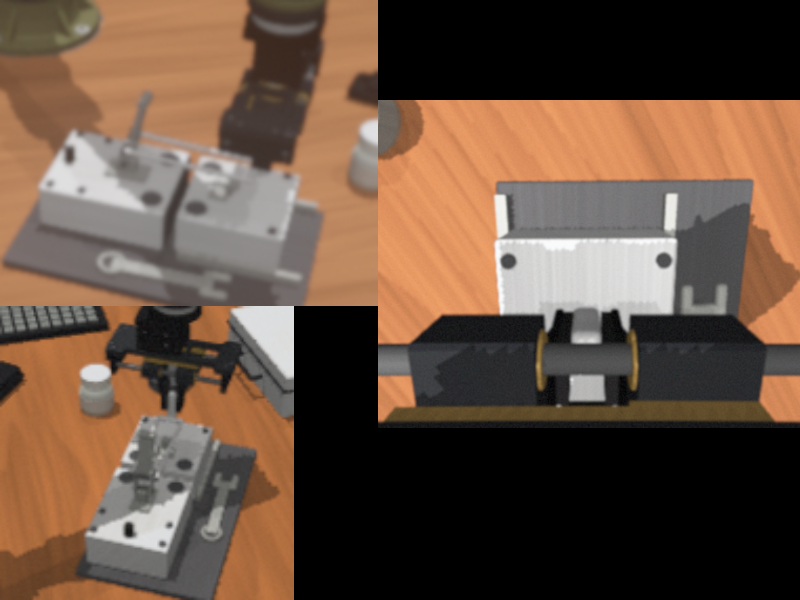

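jog_arm --pt "1 -0.0005 -0.0012 0.0064 0 0 0" --pt "1 0 -0.0012 0.0064 0 0 0" --pt "1 0 -0.0013 0.0064 0 0 0" --pt "1 0 -0.0013 0.0064 0 0 0" --pt "1 0 -0.0006 0.0026 0 0 0" --pt "1 0 -0.0006 0.0026 0 0 0" --pt "1 0 0 0 0 0 0" --pt "1 0 0 0 0 0 0"

```text
time_s: 9.62
tool_pos: [0.5818, 0.1806, 0.2761]
tool_rot: [179.9, 0.0, -30.9]
force: [-5.4, 0.3, -0.1]
grip_width: 0.0139
```

jog_arm --pt "1 0 -0.0006 0.002 0 0 0" --pt "1 0 0 0 0 0 0"

```text
time_s: 9.78
tool_pos: [0.5822, 0.1814, 0.2743]
tool_rot: [180.0, 0.0, -30.9]
force: [-4.9, -0.3, -0.6]
grip_width: 0.0138
```

jog_arm --pt "1 0 -0.0004 0.0015 0 0 0" --pt "1 0 0 0 0 0 0"

```text
time_s: 9.95
tool_pos: [0.5825, 0.1819, 0.2729]
tool_rot: [180.0, 0.0, -30.9]
force: [-4.4, 0.4, 0.2]
grip_width: 0.0137
```

```bash
python3 look.py 4 loop_bar keeper_seat handle_press
```

```text
tcp [ 99.33   0.58 272.95] [179.98   0.01 -30.92] F mould [-1.91  3.98  0.24] w 0.013677747462782247 9.95
model th,phi [100.24 -14.73] bar [80.04 78.86]
wrist loop_bar 0.25 [71.6 64.4] model [274.3  277.36]
wrist keeper_seat 0.56 [291.1 274.2] model [286.66 277.45]
scene loop_bar 0.67 [215.9 343.7] model [217.37 341.64]
scene keeper_seat 0.87 [219.7 333.2] model [217.46 337.2 ]
scene handle_press 0.66 [184.3 301.7] model [181.72 295.46]
side loop_bar 0.56 [181.9 281.5] model [181.2  281.19]
side keeper_seat 0.78 [183.9 278.2] model [184.04 280.28]
side handle_press 0.59 [184.6 270.4] model [185.35 270.6 ]
```

jog_arm --pt "1 -0.0008 -0.0003 0.0012 0 0 0" --pt "1 0 0 0 0 0 0"

```text
time_s: 10.72
tool_pos: [0.5823, 0.1825, 0.2718]
tool_rot: [-180.0, -0.1, -30.9]
force: [-3.5, -0.1, 0.7]
grip_width: 0.0138
```

jog_arm --pt "1 0 -0.0002 0.001 0 0 0" --pt "1 0 0 0 0 0 0"

```text
time_s: 10.88
tool_pos: [0.5824, 0.1828, 0.2708]
tool_rot: [-180.0, -0.1, -30.9]
force: [-3.0, 0.1, 0.9]
grip_width: 0.0139
```

jog_arm --pt "1 0 -0.0002 0.0008 0 0 0" --pt "1 0 0 0 0 0 0"

```text
time_s: 11.05
tool_pos: [0.5825, 0.183, 0.27]
tool_rot: [-180.0, -0.0, -30.9]
force: [-3.1, -0.6, -0.2]
grip_width: 0.0135
```

```bash
python3 look.py 5 loop_bar keeper_seat handle_press; python3 -c "
import cv2,numpy as np
b=cv2.imread('pics/scene5.png')[160:260,260:400];c=cv2.imread('pics/side5.png')[140:240,220:320];a=cv2.imread('pics/wrist5.png')[200:340,180:380]
cv2.imwrite('pics/m5.png',np.vstack([np.hstack([cv2.resize(b,(420,300),interpolation=2),cv2.resize(c,(300,300),interpolation=2)]),np.hstack([cv2.resize(a,(420,294),interpolation=2),np.zeros((294,300,3),'uint8')])]))"
```

```text
tcp [100.22   1.1  269.99] [-179.98   -0.05  -30.92] F mould [-2.12  2.34 -0.16] w 0.013502221112655272 11.05
model th,phi [102.75 -15.8 ] bar [80.38 76.27]
wrist keeper_seat 0.68 [290.8 275.5] model [290.34 277.96]
scene loop_bar 0.53 [218.7 344.6] model [218.18 341.67]
scene keeper_seat 0.64 [217.8 334.3] model [217.46 337.2 ]
scene handle_press 0.63 [182.9 301.7] model [182.21 296.61]
side loop_bar 0.61 [180.9 279.1] model [181.75 281.2 ]
side keeper_seat 0.78 [183.8 280.2] model [184.04 280.28]
side handle_press 0.73 [183.8 270.8] model [184.94 270.88]
```

View pics/m5.png

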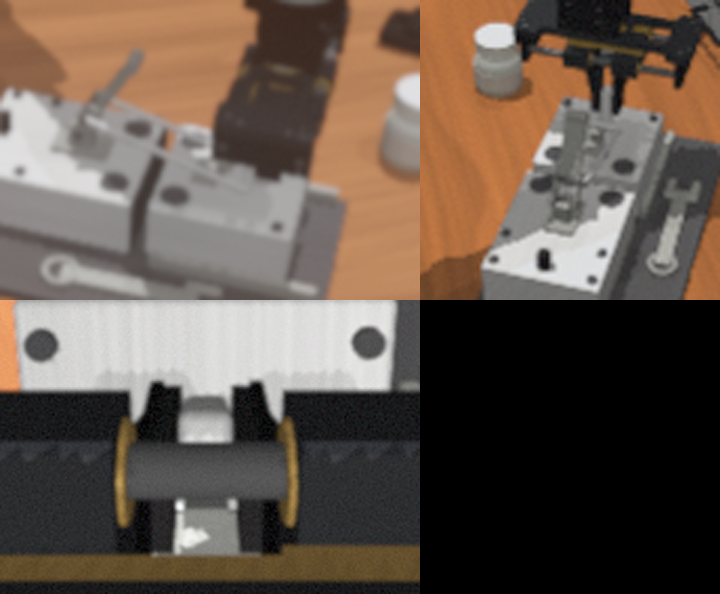

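jog_arm --pt "1 -0.0003 0 0.0006 0 0 0" --pt "1 0 0.0012 0 0 0 0" --pt "1 0 0.0013 0 0 0 0" --pt "1 0 0.0013 0 0 0 0" --pt "1 0 0 0 0 0 0"

```text
time_s: 12.07
tool_pos: [0.5806, 0.181, 0.2702]
tool_rot: [-179.8, -0.1, -30.9]
force: [2.3, 3.5, 0.2]
grip_width: 0.0139
```

jog_arm --pt "1 0 0.001 0 0 0 0" --pt "1 0 0.001 0 0 0 0" --pt "1 0 0 0 0 0 0"

```text
time_s: 12.32
tool_pos: [0.5791, 0.1781, 0.2696]
tool_rot: [-180.0, -0.0, -30.9]
force: [2.8, 2.5, 0.5]
grip_width: 0.0137
```

```bash
python3 look.py 6 loop_bar keeper_seat handle_press
```

```text
tcp [ 94.36   1.55 269.6 ] [-179.97   -0.03  -30.91] F mould [ 3.59 -1.11  0.48] w 0.013711751442679465 12.3167
model th,phi [ 88.56 -15.66] bar [74.59 75.84]
wrist keeper_seat 0.58 [286.2 277.4] model [282.84 278.64]
wrist handle_press 0.54 [66.7 61.7] model [613.65 279.84]
scene loop_bar 0.69 [214.8 342.8] model [217.82 339.39]
scene keeper_seat 0.86 [216.2 333.6] model [217.46 337.2 ]
scene handle_press 0.59 [181.4 295.4] model [180.   289.98]
side loop_bar 0.64 [184.4 282. ] model [182.92 280.73]
side keeper_seat 0.67 [184.5 278.8] model [184.04 280.28]
side handle_press 0.63 [185.9 269.1] model [187.84 269.23]
```

jog_arm --pt "1 0 0.001 0 0 0 0" --pt "1 0 0.001 0 0 0 0" --pt "1 0 0 0 0 0 0"

```text
time_s: 13.17
tool_pos: [0.578, 0.1764, 0.2695]
tool_rot: [-180.0, -0.0, -30.9]
force: [4.4, 1.3, -0.9]
grip_width: 0.014
```

jog_arm --pt "1 0 0.0008 0 0 0 0" --pt "1 0 0.0007 0 0 0 0" --pt "1 0 0 0 0 0 0"

```text
time_s: 13.42
tool_pos: [0.5772, 0.175, 0.2694]
tool_rot: [180.0, -0.0, -30.9]
force: [3.5, 1.1, 0.2]
grip_width: 0.0143
```

jog_arm --pt "1 0 0.0007 -0.0002 0 0 0" --pt "1 0 0.0005 0 0 0 0" --pt "1 0 0 0 0 0 0"

```text
time_s: 13.67
tool_pos: [0.5765, 0.1741, 0.2696]
tool_rot: [180.0, -0.0, -30.9]
force: [4.2, 0.4, -0.0]
grip_width: 0.0138
```

jog_arm --pt "1 0.0004 0.0007 0 0 0 0" --pt "1 0 0 0 0 0 0" --pt "1 0 0 0 0 0 0"

```text
time_s: 13.92
tool_pos: [0.5764, 0.1734, 0.2694]
tool_rot: [180.0, 0.0, -30.9]
force: [2.7, 1.9, 0.8]
grip_width: 0.0141
```

jog_arm --pt "1 0 0.0007 0 0 0 0" --pt "1 0 0 0 0 0 0" --pt "1 0 0 0 0 0 0"

```text
time_s: 14.17
tool_pos: [0.5761, 0.1728, 0.2695]
tool_rot: [180.0, 0.0, -30.9]
force: [2.7, 2.3, -0.6]
grip_width: 0.0139
```

jog_arm --pt "1 0 0.0007 0 0 0 0" --pt "1 0 0 0 0 0 0" --pt "1 0 0 0 0 0 0"

```text
time_s: 14.42
tool_pos: [0.5757, 0.1723, 0.2695]
tool_rot: [180.0, 0.0, -30.9]
force: [2.0, 2.0, -0.3]
grip_width: 0.0143
```

jog_arm --pt "1 0 0.0007 0 0 0 0" --pt "1 0 0 0 0 0 0" --pt "1 0 0 0 0 0 0"

```text
time_s: 14.67
tool_pos: [0.5754, 0.1716, 0.2695]
tool_rot: [180.0, 0.0, -30.9]
force: [3.0, 0.9, -0.1]
grip_width: 0.0137
```

jog_arm --pt "1 0 0.0007 0 0 0 0" --pt "1 0 0 0 0 0 0" --pt "1 0 0 0 0 0 0"

```text
time_s: 14.92
tool_pos: [0.575, 0.1711, 0.2695]
tool_rot: [180.0, 0.0, -30.9]
force: [2.5, 2.4, 0.2]
grip_width: 0.0137
```

```bash
python3 look.py 7 loop_bar keeper_seat handle_press
```

```text
tcp [ 86.18   1.45 269.5 ] [180.     0.01 -30.91] F mould [ 3.38 -0.93  0.21] w 0.01373892260254592 14.9167
model th,phi [ 66.28 -14.27] bar [67.14 75.26]
scene keeper_seat 0.71 [215.7 334.2] model [217.46 337.2 ]
scene handle_press 0.67 [177.2 287. ] model [179.41 279.67]
side loop_bar 0.7 [183.9 278.3] model [184.45 280.13]
side keeper_seat 0.89 [178.6 281.5] model [184.04 280.28]
side handle_press 0.72 [189.6 270.6] model [194.79 266.58]
```

jog_arm --pt "1 0 0.0006 0 0 0 0" --pt "1 0 0 0 0 0 0" --pt "1 0 0 0 0 0 0"

```text
time_s: 15.77
tool_pos: [0.5748, 0.1706, 0.2696]
tool_rot: [-180.0, -0.0, -30.9]
force: [2.9, 2.1, -1.5]
grip_width: 0.0137
```

jog_arm --pt "1 0 0.0006 0 0 0 0" --pt "1 0 0 0 0 0 0" --pt "1 0 0 0 0 0 0"

```text
time_s: 16.02
tool_pos: [0.5745, 0.1701, 0.2695]
tool_rot: [-180.0, 0.0, -30.9]
force: [2.4, 2.5, -0.7]
grip_width: 0.0138
```

jog_arm --pt "1 0 0.0006 0 0 0 0" --pt "1 0 0 0 0 0 0" --pt "1 0 0 0 0 0 0"

```text
time_s: 16.27
tool_pos: [0.5741, 0.1695, 0.2695]
tool_rot: [180.0, 0.0, -30.9]
force: [2.4, 2.3, -1.0]
grip_width: 0.0141
```

```bash
cat > fit.py <<'E'
from h import *
import sys
np.set_printoptions(precision=2,suppress=True)
k=sys.argv[1]
s=status.get_obs(); print('tcp',m(s['tool_pos']),'F mould',s['force']@np.c_[EX,EY,EZ],s['time_s'])
F={'loop_tab':tab,'loop_bar':bar,'handle_press':lambda t,f:press(t),'loop':lambda t,f:piv(t)}
obs=[]
for c in ['scene','side']:
    p=cams.camera_params(c); im,d=cams.read_camera(c); cv2.imwrite(f'pics/{c}{k}.png',im[:,:,::-1])
    for n in list(F)+['keeper_seat']:
        l=landmark_of(c,n)[:1]
        if l and n in F: obs.append((c,n,p,np.array(l[0]['position'])))
        elif l: print(c,n,l[0]['position'],'69/.0755:',proj(p,w(.069,.0755)))
def res(q,o=obs): return np.concatenate([proj(p,w(*F[n](*q)))-rc for c,n,p,rc in o])
r=least_squares(res,[1.3,-.2],loss='soft_l1'); print('th,phi',np.degrees(r.x),'bar',bar(*r.x)*1000,'tab',tab(*r.x)*1000)
for o,e in zip(obs,res(r.x).reshape(-1,2)): print(o[0],o[1],o[3],'model-obs',e)
E
python3 fit.py 8;  python3 -c "
import cv2,numpy as np
b=cv2.imread('pics/scene8.png')[160:260,260:400];c=cv2.imread('pics/side8.png')[140:240,220:320]
cv2.imwrite('pics/m8.png',np.hstack([cv2.resize(b,(470,336),interpolation=2),cv2.resize(c,(330,336),interpolation=2)]))"
```

```text
tcp [ 84.37   1.41 269.54] F mould [ 3.2  -0.84 -1.04] 16.2667
scene keeper_seat [217.4, 334.4] 69/.0755: [217.46 337.2 ]
side keeper_seat [185.1, 278.5] 69/.0755: [184.04 280.28]
th,phi [ 75.79 -16.42] bar [69.06 72.08] tab [ 89.23 101.58]
scene loop_tab [211.1 343.2] model-obs [0.09 3.04]
scene loop_bar [214.1 339.3] model-obs [ 4.39 -2.21]
scene handle_press [174.8 285.3] model-obs [ 4.43 -1.33]
scene loop [195. 285.] model-obs [-0.37 -0.39]
side loop_tab [175.9 278.9] model-obs [-1.78  3.15]
side loop_bar [185.2 280.6] model-obs [-0.37 -0.33]
side handle_press [192.9 269.7] model-obs [-1.39 -2.01]
side loop [204.5 268.1] model-obs [-1.36 -0.1 ]
```

View pics/m8.png

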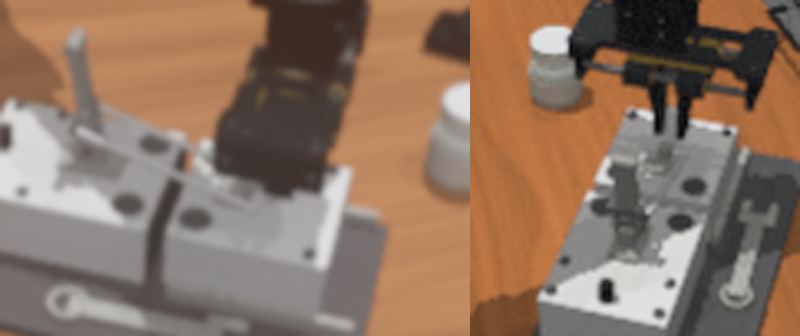

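jog_arm --pt "1 0 0.0006 0 0 0 0" --pt "1 0 0 0 0 0 0" --pt "1 0 0 0 0 0 0"

```text
time_s: 17.12
tool_pos: [0.5739, 0.169, 0.2696]
tool_rot: [-180.0, -0.0, -30.9]
force: [2.9, 2.4, -1.4]
grip_width: 0.014
```

jog_arm --pt "1 0 0.0006 0 0 0 0" --pt "1 0 0 0 0 0 0" --pt "1 0 0 0 0 0 0"

```text
time_s: 17.37
tool_pos: [0.5735, 0.1685, 0.2696]
tool_rot: [-180.0, 0.0, -30.9]
force: [2.2, 1.9, -1.1]
grip_width: 0.0139
```

jog_arm --pt "1 0 0.0006 0 0 0 0" --pt "1 0 0 0 0 0 0" --pt "1 0 0 0 0 0 0"

```text
time_s: 17.62
tool_pos: [0.5733, 0.1681, 0.2696]
tool_rot: [-180.0, -0.0, -30.9]
force: [3.9, 2.6, -2.1]
grip_width: 0.0141
```

jog_arm --pt "1 0 0.0006 0.0003 0 0 0" --pt "1 0 0 0 0 0 0" --pt "1 0 0 0 0 0 0"

```text
time_s: 17.87
tool_pos: [0.5732, 0.168, 0.2696]
tool_rot: [-179.9, -0.0, -30.9]
force: [3.7, 3.8, -1.2]
grip_width: 0.0139
```

jog_arm --pt "1 0 0.0006 0 0 0 0" --pt "1 0 0 0 0 0 0" --pt "1 0 0 0 0 0 0"

```text
time_s: 18.12
tool_pos: [0.573, 0.1678, 0.2697]
tool_rot: [-179.9, -0.0, -30.9]
force: [4.1, 4.8, -0.8]
grip_width: 0.0139
```

```bash
python3 fit.py 9
```

```text
tcp [ 82.37   1.52 269.67] F mould [ 6.19 -1.11 -0.8 ] 18.1167
scene keeper_seat [215.9, 335.1] 69/.0755: [217.46 337.2 ]
side keeper_seat [183.3, 279.6] 69/.0755: [184.04 280.28]
th,phi [ 73.45 -13.99] bar [69.82 77.58] tab [ 88.72 107.92]
scene loop_tab [208.8 344.2] model-obs [0.37 2.11]
scene loop_bar [216.9 337.4] model-obs [-0.   0.2]
scene handle_press [177.6 286.1] model-obs [ 1.61 -3.21]
scene loop [194.7 279.9] model-obs [0.01 4.39]
side loop_tab [176.  280.2] model-obs [-3.32  1.85]
side loop_bar [182.2 282.1] model-obs [ 1.2  -1.74]
side handle_press [192.7 268.9] model-obs [-0.42 -1.49]
side loop [366.  312.6] model-obs [-162.55  -44.69]
```

jog_arm --pt "1 0 0.0006 0 0 0 0" --pt "1 0 0 0 0 0 0" --pt "1 0 0 0 0 0 0"

```text
time_s: 18.97
tool_pos: [0.5728, 0.1676, 0.2697]
tool_rot: [-179.8, -0.1, -30.9]
force: [5.4, 4.9, -1.6]
grip_width: 0.014
```

jog_arm --pt "0.6 0 -0.0006 0 0 0 0" --pt "0.6 0 0 0 0 0 0" --pt "0.6 0 0 0 0 0 0" --pt "0.6 0 0 0 0 0 0" --pt "0.6 0 0 0 0 0 0"

```text
time_s: 19.38
tool_pos: [0.5724, 0.1664, 0.269]
tool_rot: [179.9, 0.0, -30.9]
force: [-0.5, -0.4, -0.9]
grip_width: 0.033
```

jog_arm --pt "0.6 0 0 0.0 0 0 0" --pt "0.6 0 0 -0.01 0 0 0" --pt "0.6 0 0 -0.015 0 0 0" --pt "0.6 0 0 -0.02 0 0 0" --pt "0.6 0 0 -0.02 0 0 0" --pt "1 0 0 -0.01 0 0 0" --pt "1 0 0 0 0 0 0" --pt "1 0 0 0 0 0 0"

```text
time_s: 20.05
tool_pos: [0.5727, 0.1669, 0.3447]
tool_rot: [-179.9, -0.0, -30.9]
force: [0.1, 0.6, -0.1]
grip_width: 0.0219
```

```bash
python3 fit.py 10; python3 - <<'E'
from h import *
p=cams.camera_params('wrist'); im,d=cams.read_camera('wrist'); print([ (n,l['conf'],l['position'],m(at_z(p,l['position'],z))) for n,z in (('loop_bar',.0755),('keeper_seat',.0755),('loop_tab',.106)) for l in landmark_of('wrist',n)[:1]])
b=cv2.imread('pics/scene10.png')[160:260,260:400]
a=im[100:340,120:440,::-1]
cv2.imwrite('pics/m10.png',np.hstack([cv2.resize(b,(336,240),interpolation=2),a]))
E
```

```text
tcp [ 81.43   1.36 344.67] F mould [ 0.56  0.16 -0.14] 20.05
scene keeper_seat [217.1, 333.0] 69/.0755: [217.46 337.2 ]
side keeper_seat [183.5, 280.6] 69/.0755: [184.04 280.28]
th,phi [ 83.15 -18.95] bar [69.93 67.17] tab [91.38 95.76]
scene loop_tab [312.9  97.1] model-obs [-99.73 249.74]
scene loop_bar [217.9 337.7] model-obs [ 2.12 -0.45]
scene handle_press [256.3 304.7] model-obs [-76.77 -17.28]
scene loop [192.6 282.9] model-obs [1.86 2.78]
side loop_tab [175.5 279.9] model-obs [-0.38  2.29]
side loop_bar [181.5 278.3] model-obs [4.31 2.01]
side handle_press [191.8 264.8] model-obs [-2.52  3.78]
side loop [201. 266.] model-obs [1.22 2.27]
[('loop_bar', 0.75, [229.4, 278.1], array([67.7779656 ,  0.31902624, 75.5       ])), ('keeper_seat', 0.59, [233.8, 276.3], array([63.57143869,  1.96589782, 75.5       ])), ('loop_tab', 0.56, [219.9, 282.3], array([ 86.16602534,  -3.0522719 , 106.        ]))]
```

View pics/m10.png

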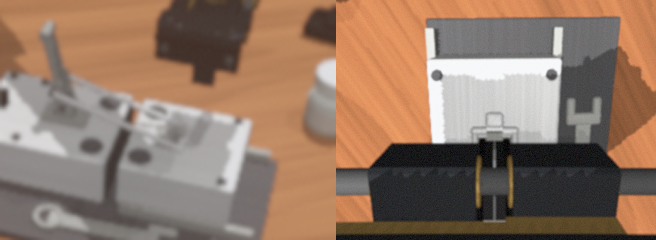

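jog_arm --pt "1 0.0014 0.027 0.003 0 0 0" --pt "1 0 0.027 0 0 0 0" --pt "1 0 0.027 0 0 0 0" --pt "1 0 0.027 0 0 0 0" --pt "1 0 0.027 0 0 0 0" --pt "1 0 0 0 0 0 0" --grip_force 15

```text
time_s: 21.35
tool_pos: [0.5027, 0.045, 0.3413]
tool_rot: [179.9, 0.1, -31.3]
force: [0.5, -1.6, -0.2]
grip_width: 0.0001
```

```bash
python3 - <<'E'
from h import *
np.set_printoptions(precision=1,suppress=True)
s=status.get_obs(); T=m(s['tool_pos']); print(T,s['force']@np.c_[EX,EY,EZ],s['grip_width'])
# front handle position from wrist? camera sees +x side; tcp path
for t in [75,70,65,60,55,50,45,40,35,30,25,20,15,10,5,0]:
    r=.068+.010*(1-t/75); c=press(np.radians(t),r)*1000; P=c+[9.5,182]; print(t,P, 'from now',P-T[[0,2]])
E
```

```text
[-59.2  -0.6 341.3] [-1.1 -1.2 -0.2] 6.80085346830906e-05
75 [-64.2 340.7] from now [-5.1 -0.6]
70 [-70.2 339.9] from now [-11.   -1.4]
65 [-76.2 338.5] from now [-17.   -2.8]
60 [-82.  336.6] from now [-22.9  -4.7]
55 [-87.8 334.2] from now [-28.6  -7.2]
50 [-93.3 331.2] from now [-34.1 -10.1]
45 [-98.6 327.7] from now [-39.4 -13.6]
40 [-103.6  323.8] from now [-44.4 -17.6]
35 [-108.3  319.3] from now [-49.1 -22. ]
30 [-112.6  314.5] from now [-53.4 -26.9]
25 [-116.5  309.2] from now [-57.3 -32.2]
20 [-119.9  303.5] from now [-60.7 -37.8]
15 [-122.9  297.5] from now [-63.7 -43.8]
10 [-125.3  291.3] from now [-66.1 -50.1]
5 [-127.2  284.7] from now [-68.  -56.6]
0 [-128.5  278. ] from now [-69.3 -63.3]
```

Push in small steps, watching force: first to about 65°.

jog_arm --pt "1 0 0.003 0 0 0 0" --pt "1 0 0.003 0.0005 0 0 0" --pt "1 0 0.003 0.0005 0 0 0" --pt "1 0 0 0 0 0 0"

```text
time_s: 21.68
tool_pos: [0.4999, 0.0429, 0.3401]
tool_rot: [180.0, 0.0, -30.9]
force: [0.2, 0.6, 0.2]
grip_width: 0.0003
```

jog_arm --pt "1 0 0.003 0.0005 0 0 0" --pt "1 0 0.003 0.0005 0 0 0" --pt "1 0 0.002 0.0008 0 0 0" --pt "1 0 0 0 0 0 0"

```text
time_s: 22.02
tool_pos: [0.4958, 0.0361, 0.3385]
tool_rot: [-179.9, -0.0, -30.9]
force: [1.0, 2.4, -0.4]
grip_width: 0.0003
```

jog_arm --pt "1 0 0.003 0.001 0 0 0" --pt "1 0 0.003 0.001 0 0 0" --pt "1 0 0 0 0 0 0"

```text
time_s: 22.27
tool_pos: [0.4925, 0.0304, 0.3363]
tool_rot: [-180.0, 0.0, -30.9]
force: [1.0, 3.9, -1.3]
grip_width: 0.0005
```

jog_arm --pt "1 0 0.0042 0.0018 0 0 0" --pt "1 0 0.0042 0.002 0 0 0" --pt "1 0 0.0042 0.0024 0 0 0" --pt "1 0 0.0041 0.0026 0 0 0" --pt "1 0 0 0 0 0 0"

```text
time_s: 22.68
tool_pos: [0.4835, 0.0152, 0.3271]
tool_rot: [179.9, 0.0, -31.0]
force: [1.0, 1.6, 1.1]
grip_width: 0.0008
```

```bash
python3 fit.py 11
```

```text
tcp [-94.56   0.62 327.1 ] F mould [ 1.9  -0.06  1.11] 22.6833
scene keeper_seat [215.7, 331.3] 69/.0755: [217.46 337.2 ]
side keeper_seat [183.5, 279.5] 69/.0755: [184.04 280.28]
th,phi [ 44.99 -14.2 ] bar [61.17 68.9 ] tab [80.18 99.16]
scene loop_tab [211.1 341.7] model-obs [0.08 0.83]
scene loop_bar [216.1 333.4] model-obs [2.68 0.52]
scene handle_press [242.9 430.9] model-obs [ -60.81 -159.62]
scene loop [196.7 279.1] model-obs [-0.12  1.98]
side loop_tab [184.8 281.3] model-obs [-8.45  0.01]
side loop_bar [186.7 279.5] model-obs [0.36 0.11]
side handle_press [203.6 267.9] model-obs [-0.36 -3.54]
side loop [206.  266.8] model-obs [1.34 0.3 ]
```

jog_arm --pt "1 0 0.004 0.0032 0 0 0" --pt "1 0 0.0038 0.0034 0 0 0" --pt "1 0 0.0036 0.0037 0 0 0" --pt "1 0 0 0 0 0 0"

```text
time_s: 23.62
tool_pos: [0.4777, 0.0058, 0.3165]
tool_rot: [180.0, 0.0, -31.0]
force: [0.7, 1.1, 1.1]
grip_width: 0.0003
```

jog_arm --pt "1 0 0.0034 0.004 0 0 0" --pt "1 0 0.0032 0.0042 0 0 0" --pt "1 0 0 0 0 0 0"

```text
time_s: 23.87
tool_pos: [0.4741, -0.0, 0.308]
tool_rot: [179.9, 0.1, -31.0]
force: [0.1, 0.2, 0.2]
grip_width: 0.0004
```

jog_arm --pt "1 0 0.003 0.005 0 0 0" --pt "1 0 0.002 0.005 0 0 0" --pt "1 0 0 0 0 0 0"

```text
time_s: 24.12
tool_pos: [0.4714, -0.0041, 0.2978]
tool_rot: [179.9, 0.1, -30.9]
force: [0.3, -0.6, -0.4]
grip_width: 0.0008
```

```bash
python3 fit.py 12; python3 - <<'E'
import cv2,numpy as np
b=cv2.imread('pics/scene12.png')[150:260,240:400];c=cv2.imread('pics/side12.png')[140:260,220:320]
cv2.imwrite('pics/m12.png',np.hstack([cv2.resize(b,(480,330),interpolation=2),cv2.resize(c,(275,330),interpolation=2)]))
E
```

```text
tcp [-117.33    1.18  297.77] F mould [-0.4  -0.54 -0.44] 24.1167
scene keeper_seat [216.3, 331.8] 69/.0755: [217.46 337.2 ]
side keeper_seat [185.9, 281.3] 69/.0755: [184.04 280.28]
th,phi [ 4.83 -5.21] bar [61.63 75.33] tab [ 75.67 108.19]
scene loop_tab [207.8 340.3] model-obs [0.2  0.81]
scene loop_bar [214. 337.] model-obs [ 2.89 -2.67]
scene handle_press [209.6 128.8] model-obs [-15.9  134.35]
scene loop [198.5 276.8] model-obs [2.73 2.99]
side loop_tab [176.7 280.5] model-obs [-1.7   0.49]
side loop_bar [187.4 281.6] model-obs [-1.93 -1.92]
side handle_press [188.6 281.1] model-obs [ 30.58 -18.89]
side loop [214.1 264.5] model-obs [-2.07  2.31]
```

View pics/m12.png

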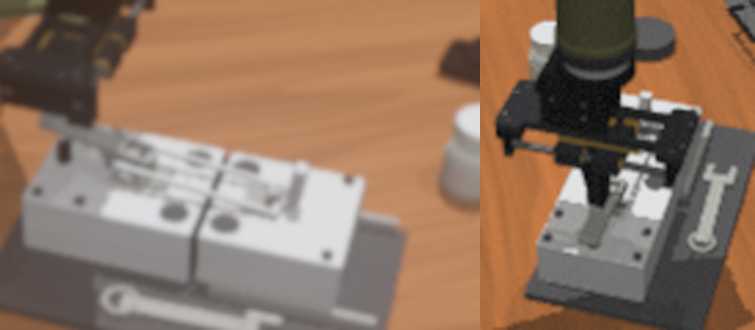

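jog_arm --pt "1 0.001 0.0065 0 0 0 0" --pt "1 0 0.0065 0 0 0 0" --pt "1 0 0 0.005 0 0 0" --pt "1 0 0 0.005 0 0 0" --pt "1 0 0 0.005 0 0 0" --pt "1 0 0 0 0 0 0" --pt "1 0 0 0 0 0 0"

```text
time_s: 25.3
tool_pos: [0.4663, -0.0149, 0.2836]
tool_rot: [179.9, 0.0, -30.9]
force: [-0.6, -0.2, 0.5]
grip_width: 0.0007
```

jog_arm --pt "1 0 0 0.0015 0 0 0" --pt "1 0 0 0 0 0 0" --pt "1 0 0 0 0 0 0"

```text
time_s: 25.55
tool_pos: [0.4666, -0.015, 0.2827]
tool_rot: [-180.0, -0.0, -30.9]
force: [0.2, -0.3, -0.4]
grip_width: 0.0005
```

jog_arm --pt "1 0 0 0.001 0 0 0" --pt "1 0 0 0 0 0 0" --pt "1 0 0 0 0 0 0"

```text
time_s: 25.8
tool_pos: [0.4665, -0.0151, 0.2817]
tool_rot: [-180.0, -0.0, -30.9]
force: [-0.1, -0.7, 0.4]
grip_width: 0.0003
```

jog_arm --pt "1 0 0 0.0006 0 0 0" --pt "1 0 0 0 0 0 0" --pt "1 0 0 0 0 0 0"

```text
time_s: 26.05
tool_pos: [0.4665, -0.015, 0.2811]
tool_rot: [-180.0, -0.0, -30.9]
force: [0.2, 0.6, -0.5]
grip_width: 0.0004
```

jog_arm --pt "1 0 0 0.001 0 0 0" --pt "1 0 0 0 0 0 0" --pt "1 0 0 0.0008 0 0 0" --pt "1 0 0 0 0 0 0"

```text
time_s: 26.38
tool_pos: [0.4664, -0.0151, 0.2791]
tool_rot: [180.0, 0.0, -30.9]
force: [-0.1, -0.5, -0.5]
grip_width: 0.001
```

jog_arm --pt "1 0 0 0.0008 0 0 0" --pt "1 0 0 0 0 0 0" --pt "1 0 0 0 0 0 0"

```text
time_s: 26.63
tool_pos: [0.4665, -0.0151, 0.2786]
tool_rot: [-180.0, -0.0, -30.9]
force: [-0.1, -0.2, 2.8]
grip_width: 0.0005
```

jog_arm --pt "1 0 0 0.0008 0 0 0" --pt "1 0 0 0 0 0 0" --pt "1 0 0 0 0 0 0"

```text
time_s: 26.88
tool_pos: [0.4666, -0.0151, 0.2785]
tool_rot: [-180.0, 0.0, -30.9]
force: [-2.5, -0.7, 7.4]
grip_width: -0.0
```

jog_arm --pt "1 0 0 0.0008 0 0 0" --pt "1 0 0 0 0 0 0" --pt "1 0 0 0 0 0 0" --pt "1 0 0 0 0 0 0"

```text
time_s: 27.22
tool_pos: [0.4667, -0.0152, 0.2783]
tool_rot: [-180.0, 0.0, -30.9]
force: [-4.5, -1.1, 13.6]
grip_width: 0.0004
```

jog_arm --pt "1 0 0 0 0 0 0" --pt "1 0 0 0 0 0 0" --pt "1 0 0 0 0 0 0" --pt "1 0 0 0 0 0 0" --pt "1 0 0 0 0 0 0" --pt "1 0 0 0 0 0 0"

```text
time_s: 27.72
tool_pos: [0.4667, -0.0152, 0.2783]
tool_rot: [-180.0, 0.0, -30.9]
force: [-4.2, -0.3, 13.0]
grip_width: 0.0003
```

jog_arm --pt "1 0 0 -0.003 0 0 0" --pt "1 0 0 -0.01 0 0 0" --pt "1 0 0 -0.02 0 0 0" --pt "1 0 0 -0.025 0 0 0" --pt "1 0 0 -0.025 0 0 0" --pt "1 0 0 -0.025 0 0 0" --pt "1 0 -0.02 -0.02 0 0 0" --pt "1 0 -0.03 -0.02 0 0 0" --pt "1 0 -0.03 0 0 0 0" --pt "1 0 -0.03 0 0 0 0" --pt "1 0 0 0 0 0 0" --pt "1 0 0 0 0 0 0"

```text
time_s: 28.72
tool_pos: [0.5232, 0.0813, 0.4246]
tool_rot: [179.9, -0.0, -30.7]
force: [-0.2, -0.4, 0.7]
grip_width: 0.0006
```

```bash
python3 fit.py 13; python3 - <<'E'
from h import *
p=cams.camera_params('wrist'); im,d=cams.read_camera('wrist')
f=210/np.tan(np.radians(p['vfov'])/2)
jj,ii=np.meshgrid(np.arange(0,560),np.arange(0,420))
W=np.array([at_d(p,(i,j),d[i,j]) for i,j in zip(ii[::2,::2].ravel(),jj[::2,::2].ravel())])
M=(W-O)@np.c_[EX,EY,EZ]*1000
s=(abs(M[:,2]-70)<6)&(abs(M[:,1])<58)&(abs(M[:,1])>30)
h,e=np.histogram(M[s][:,0],bins=np.arange(-20,20,1)); print(list(zip(e,h))); print('far end',np.percentile(M[s][:,0],99.5))
s=(abs(M[:,1])<9)&(M[:,2]>72)&(M[:,2]<130)
for lo in range(-160,100,10):
    k=s&(M[:,0]>=lo)&(M[:,0]<lo+10)
    if k.sum()>5: print(lo,np.percentile(M[k][:,2],[50,95]).round(1),end='; ')
b=cv2.imread('pics/scene13.png')[150:280,220:400]
cv2.imwrite('pics/m13.png',np.hstack([cv2.resize(b,(415,300),interpolation=2),cv2.resize(im[:,:,::-1],(385,300))]))
E
```

```text
tcp [-17.5    0.21 424.62] F mould [-0.47 -0.01  0.7 ] 28.7167
side keeper_seat [185.6, 282.3] 69/.0755: [184.04 280.28]
th,phi [ 1.86 -2.97] bar [62.24 79.79] tab [ 74.99 113.17]
scene loop_tab [207.1 340.9] model-obs [-0.72  0.14]
scene loop_bar [213. 333.] model-obs [2.61 1.73]
scene handle_press [193.9 263.2] model-obs [ 0.87 -0.18]
scene loop [202.3 278.2] model-obs [-0.68  1.66]
side loop_tab [175.9 280.9] model-obs [-1.98  0.07]
side loop_bar [183.2 279.8] model-obs [ 1.1  -0.05]
side handle_press [222.3 262.9] model-obs [-2.14 -0.71]
side loop [211.2 267.9] model-obs [ 1.08 -1.07]
[(np.int64(-20), np.int64(3)), (np.int64(-19), np.int64(21)), (np.int64(-18), np.int64(0)), (np.int64(-17), np.int64(21)), (np.int64(-16), np.int64(3)), (np.int64(-15), np.int64(10)), (np.int64(-14), np.int64(14)), (np.int64(-13), np.int64(1)), (np.int64(-12), np.int64(23)), (np.int64(-11), np.int64(0)), (np.int64(-10), np.int64(21)), (np.int64(-9), np.int64(3)), (np.int64(-8), np.int64(7)), (np.int64(-7), np.int64(16)), (np.int64(-6), np.int64(0)), (np.int64(-5), np.int64(24)), (np.int64(-4), np.int64(2)), (np.int64(-3), np.int64(21)), (np.int64(-2), np.int64(0)), (np.int64(-1), np.int64(21)), (np.int64(0), np.int64(0)), (np.int64(1), np.int64(0)), (np.int64(2), np.int64(0)), (np.int64(3), np.int64(1)), (np.int64(4), np.int64(14)), (np.int64(5), np.int64(0)), (np.int64(6), np.int64(9)), (np.int64(7), np.int64(14)), (np.int64(8), np.int64(0)), (np.int64(9), np.int64(24)), (np.int64(10), np.int64(0)), (np.int64(11), np.int64(24)), (np.int64(12), np.int64(1)), (np.int64(13), np.int64(12)), (np.int64(14), np.int64(13)), (np.int64(15), np.int64(2)), (np.int64(16), np.int64(23)), (np.int64(17), np.int64(0)), (np.int64(18), np.int64(25))]
far end 121.79877897466045
-70 [95.6 96.9]; -60 [89.9 94.9]; -50 [74.3 75.2]; -40 [73.9 75.2]; 30 [72.6 73.5]; 40 [72.9 85.8]; 50 [85.4 86.9]; 60 [ 96.1 116.5]; 70 [115.7 117. ];
```

View pics/m13.png

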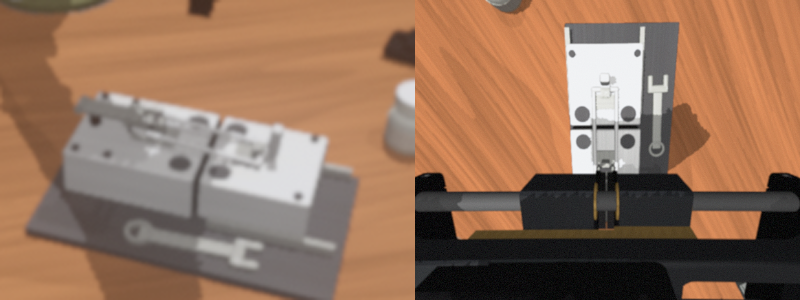

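```bash
python3 -c "
from cell import env; print(env.sign_off())"
```

```text
the job is handed in; nothing more can be done
None
```

The latch is shut: the bar sits under the keeper's lip, the lever is over centre on its stop, and the halves are pulled together. I handed the job in after about 29 s of the allowed 64 s.

- **Hooking:** I pinched the tab, lowered the bar beyond the lip and drew it back until it bore on the keeper's post. The pull along the latch was about 6–7 N, of which roughly 3 N is drag. The tool had nearly stopped moving by then.
- **Closing:** I pushed the handle over with about 2–4 N until it snapped shut on its own. I then pressed it down on its stop with 13–14 N for about half a second. With side friction the push was about 14.5 N at most in the readings, below the 25 N limit.

Last checks, with the arm clear of everything:

- The gap between the halves is about 3 mm and the sliding half has come in about 8 mm.
- The handle is level, fitted at about 2° with that much uncertainty.
- The tab's top is at 117 mm, which puts the bar at the right height under the lip.
- The wrench is still on its ledge and I touched nothing else; I did not measure the loose parts on the bench again.

Some readings disagreed. While I drew the bar back, the arm's position put the bar several millimetres nearer the lever than the cameras did, because the tab turned in the pads. I relied on the force and the cameras there. Some network detections of the tab and handle were plainly wrong, and I disregarded them.

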